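Build up the test-sieve stack on the shaker

ROBOT

A 7-joint arm with a two-finger parallel gripper is mounted at the origin on a cart in front of the work surface, level with it; the furniture and walls round the work are solid. World frame = base frame: x ahead of the robot, y to its left, z up, the work surface at z = 0. Lengths are in m, angles in rad, forces in N, time in s.
With the tool pointing down it reaches from about 0.35 to 0.775 m from the base axis. Payload 3.1 kg.
Tool frame: the origin (TCP) lies midway between the tips of the shut fingers; the grasp point (between the pads) lies 19 mm behind it; z points along the fingers, y is the line along which they close (so a half turn about z gives the same grasp; the last joint's range is limited). The gripper opens to 85 mm and grips with 20 to 120 N. Pads are 22 mm wide; open, the fingers measure 114 mm over their backs; the gripper's body (76 mm by 85 mm) begins 54 mm behind the grasp point. The pads swing forward as they close: fully open they stand 13 mm farther back than shut.
Start: joints at [1.283, 0.311, 0.014, 1.512, -0.004, 1.319, -0.027], TCP at [0.134, -0.533, 0.231] pointing down, gripper open.
Joint ranges: [-2.7, 2.7], [-0.3, 1.91], [-1.27, 1.3], [0.12, 2.57], [-1.44, 4.58], [0.2, 2.03], [-3.05, 3.05]. Speed limits (rad/s): [2.79, 2.79, 3.14, 3.14, 3.14, 3.14, 3.14].

INTERFACE

Orientations are given as a rotation vector (axis times angle).
In Python, from station import read_state, imaging, close_job gives the robot as it stands.
- The arm moves only by the tool servo_tool, never from a script. Its argument "steps" is one flat list of numbers, 5 for each row, row after row: the shift along the tool's x, y, z in mm, then the turn about the tool's z in rad, then the opening, from 0 (shut) to 1 (fully open). A call has exactly 10 rows; each row shifts and turns the commanded pose from where the row before left it, along the tool's axes as they then stand; what a row does not reach is not made up. A row lasts 1/12 s, in which the tool goes at most 41.7 mm and 7.16 degrees, less where a joint would pass 70% of its speed; a pose out of reach is approached as far as the arm can. A call with a gripper value outside its range is refused whole. The fingers move at their own pace and stop on an object; the grip force is fixed at half the most. Time passes only in rows, so rows that do not move let the fingers close, or fill a call up. It gives the time, the measured TCP pose, the force, the opening and the grip force at its end, in the units of the state.
- read_state(): the state, without advancing time (a new reading comes with each control period).
- imaging.snapshot(name): name is "scene" or "top" or "wrist"; returns a dict with "pixels" (400x640x3 uint8, red, green, blue), "fx", "fy", "cx", "cy" (pixels), "world_from_camera" (4x4, takes a point from camera to world coordinates). Camera axes: x right, y down, z forward; pixel columns grow to the right and rows downward; lengths in m; the calibration is good to about 2 mm. A picture is of the moment at which its call begins. There is no depth.
- close_job(): hands the job in; it is judged then, once.
The state is a dict: "t": time; "joint_positions": joint angles; "joint_vel": joint speeds; "joint_efforts": joint torques, N m; "position": TCP position; "ee_rot": TCP orientation; "contact_force": force on the tool from outside, world axes, zero at the start; "torque": the same for the moment, N m; "opening": finger opening in m; "grasp_force": force on a finger pad.
Only numpy, scipy, OpenCV 4.12 (cv2) and the standard library are available. Lean on these libraries where they do the work, as an engineer would, in place of code of your own. Each camera call takes 0.05 s, during which the arm holds its last target. There are 200 camera calls.

TASK

Build the sieve stack on the shaker's round seat, one piece at a time from the bottom up: first the collecting pan, then the shallower fine sieve, then the deeper coarse sieve, and last the lid. Each piece must sit fully home and upright on the one below. Leave the amber bottle, the roll of tape and the bench timer where they stand.

Things in the scene. Friction and masses are not known exactly. Their poses are not given: they have to be found in the camera images.
- shaker_seat (a point): fixed sieve shaker, a grey box 110 x 130 x 36 mm with a round seat in the middle of its top: an aluminium ring 63 mm in bore, 73 mm outside, 6 mm high. This point is the centre of the seat's floor, 36 mm above the worktop; z up
- pan_mid (a point): collecting pan: open brass cup with a solid floor, no mesh; 60 mm outside, 54 mm bore, 56 mm high, 0.12 kg; its foot tapers to 50 mm over the lowest 6 mm and goes into the shaker's ring. Round: any yaw will do. Grip across the outside, fingertips over 8 mm above its underside. This point: its centre, 28 mm above its underside; z up. Home: 28 mm above the seat's point
- fine_sieve_mid (a point): fine sieve, the shallower one: brass, dense wire cloth 20 mm below its rim; 60 mm outside, 56 mm high over all, 0.12 kg, with an 8 mm skirt (45 mm wide at the foot, 50 at the top) that drops into the 54 mm mouth of the piece below until the body rests on its rim. Grip across the outside, fingertips over 8 mm above its underside. This point: its centre, 28 mm above its underside; z up. Home: 48 mm above the pan's point
- coarse_sieve_mid (a point): coarse sieve, the deeper one: brass, open 10 mm wire grid 20 mm below its rim; 60 mm outside, 72 mm high over all, 0.12 kg, with an 8 mm skirt (45 mm wide at the foot, 50 at the top) that drops into the 54 mm mouth of the piece below until the body rests on its rim. Grip across the outside, fingertips over 8 mm above its underside. This point: its centre, 36 mm above its underside; z up. Home: 56 mm above the fine sieve's point
- lid_knob (a point): lid: brass disc, 60 mm wide, 6 mm thick, 44 mm high over all, 0.10 kg, with an 8 mm skirt (45 to 50 mm wide) below and an upright round knob (20 mm wide, 30 mm high) in the middle of its top: grip it by the knob. This point: on the knob's axis, 21 mm above the disc's top, 35 mm above the lid's underside; z up. Home: 63 mm above the coarse sieve's point
- dark_bottle: bystander: amber glass bottle with a black screw cap, 56 mm in diameter, 111 mm high, loose; origin at the centre of its underside
- tape_roll: bystander: roll of tan tape lying flat, 64 mm in diameter, 19 mm high, loose; origin at the centre of its underside
- timer: bystander: white bench timer lying flat, 62 x 62 x 18 mm, loose; origin at the centre of its underside
There are look-alikes about, which are no part of the job. Leave any purple look-alike of the part that bears fine_sieve_mid alone.

How it is judged:
On the way, in this order (a step that is already met when the one before it is completed fails the run):
1. the pan is home in the shaker's seat (horizontal distance between pan_mid and shaker_seat below 0.006 m and z of pan_mid in the frame of shaker_seat between 0.025 and 0.031 m and angle between pan_mid's own z axis and vertical below 0.06 rad), for 0.2 s.
2. the fine sieve is home on the pan (horizontal distance between fine_sieve_mid and pan_mid below 0.006 m and z of fine_sieve_mid in the frame of pan_mid between 0.045 and 0.051 m and angle between fine_sieve_mid's own z axis and vertical below 0.06 rad), for 0.2 s.
3. the coarse sieve is home on the fine sieve (horizontal distance between coarse_sieve_mid and fine_sieve_mid below 0.006 m and z of coarse_sieve_mid in the frame of fine_sieve_mid between 0.053 and 0.059 m and angle between coarse_sieve_mid's own z axis and vertical below 0.06 rad), for 0.2 s.
4. the lid is home on the coarse sieve (horizontal distance between lid_knob and coarse_sieve_mid below 0.006 m and z of lid_knob in the frame of coarse_sieve_mid between 0.06 and 0.066 m and angle between lid_knob's own z axis and vertical below 0.06 rad), for 0.2 s.
At the end, for the whole second after the job is handed in: From the bottom up on the shaker's seat: pan, fine sieve, coarse sieve, lid; each within 6 mm sideways and 3 mm in height of its fully-home place on the piece below, within 0.06 rad of upright, at rest (all of step 1 and all of step 2 and all of step 3 and all of step 4 and linear speed of each of pan, fine_sieve, coarse_sieve, lid below 0.02 m/s); the robot touches nothing.
It fails at once if the amber screw-cap bottle is pushed more than 30 mm or tipped (distance of dark_bottle from where it was at the start of the episode above 0.03 m or angle between dark_bottle's own z axis and vertical above 0.5 rad).
It fails at once if the roll of tape is pushed more than 30 mm or tipped (distance of tape_roll from where it was at the start of the episode above 0.03 m or angle between tape_roll's own z axis and vertical above 0.5 rad).
It fails at once if the bench timer is pushed more than 30 mm or tipped (distance of timer from where it was at the start of the episode above 0.03 m or angle between timer's own z axis and vertical above 0.5 rad).
It also fails if it takes over 104 s, if anything falls off the work surface, if the arm or the gripper's body presses on something with over 40 N, if the wrist force passes 120 N, or if a joint passes its speed limit or range.

## Working session

There is one attempt and no reset: what is moved stays moved. The work goes in short steps, Python scripts to look and compute and a tool call to move; the robot and the scene stay as the last step left them, time stands still between calls to the robot, and variables do not carry over. Pictures are saved under pics/ and viewed, at most 14 in all, crops included, and the job is handed in when it is done.

Besides the shell and the picture viewer there is one more tool, called after "Emit:" by a JSON object that holds its "api" and its "payload", one argument or row to a line. servo_tool: Moves the arm, as the interface text tells. Its arguments: {"type":"object","properties":{"steps":{"type":"array","items":{"type":"number"}}},"required":["steps"]}

```bash
mkdir -p pics; cat > h.py <<'E'
import numpy as np, cv2, pickle
from station import read_state, imaging, close_job
def snap(n,f):
    d=imaging.snapshot(n); cv2.imwrite(f'pics/{f}.png',d['pixels'][...,::-1]); pickle.dump(d,open(f'pics/{f}.pkl','wb')); return d
def load(f): return pickle.load(open(f'pics/{f}.pkl','rb'))
def ray(d,u,v,z):
    T=np.array(d['world_from_camera']); r=T[:3,:3]@[(u-d['cx'])/d['fx'],(v-d['cy'])/d['fy'],1]
    return T[:3,3]+r*(z-T[2,3])/r[2]
def proj(d,p):
    T=np.array(d['world_from_camera']); c=T[:3,:3].T@(np.array(p)-T[:3,3]); return np.array([d['fx']*c[0]/c[2]+d['cx'],d['fy']*c[1]/c[2]+d['cy']])
E
python3 - <<'E'
from h import *
for n in ('scene','top','wrist'):
    d=snap(n,n+'0'); print(n,d['fx'],d['cx'],d['cy'],np.round(d['world_from_camera'],3).tolist())
print(read_state())
E
```

```text
scene 428.4833354050007 315.43132414040105 204.2329095081178 [[-0.743, -0.341, 0.576, 0.044], [-0.669, 0.399, -0.627, 0.49], [-0.016, -0.851, -0.524, 0.519], [0.0, 0.0, 0.0, 1.0]]
top 445.9304730816293 321.19911790852694 194.4797853980064 [[-0.027, -0.99, 0.136, 0.465], [-0.999, 0.023, -0.034, -0.074], [0.03, -0.137, -0.99, 0.978], [0.0, 0.0, 0.0, 1.0]]
wrist 285.7169317253764 324.12820323420885 198.93691947162097 [[0.243, -0.934, -0.26, 0.2], [-0.97, -0.235, -0.063, -0.516], [-0.002, 0.267, -0.964, 0.374], [0.0, 0.0, 0.0, 1.0]]
{'t': 0.15, 'joint_positions': array([ 1.28334103,  0.31159432,  0.01401505,  1.51266242, -0.00443159,
        1.31921475, -0.02723066]), 'joint_vel': array([ 0.00062705, -0.00261578, -0.00014013, -0.00482069, -0.00048381,
        0.00101252, -0.00037039]), 'joint_efforts': array([ 7.89871101e-04, -3.80274260e+01,  1.46411634e-01, -2.30850041e+01,
        1.21723456e-02,  9.68491018e-03,  2.35205016e-05]), 'position': array([ 0.13369183, -0.53293934,  0.23045255]), 'ee_rot': array([-3.11608941e+00, -3.84864975e-01,  4.43959624e-04]), 'contact_force': array([ 0.74424279, -0.83523429, -0.55608252]), 'torque': array([-0.00519379,  0.01876387, -0.00305429]), 'grasp_force': 0.0, 'opening': 0.08577421929676084}
```

View pics/top0.png

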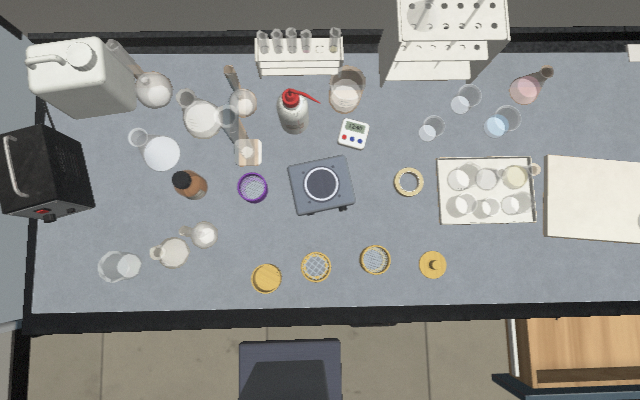

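View pics/scene0.png

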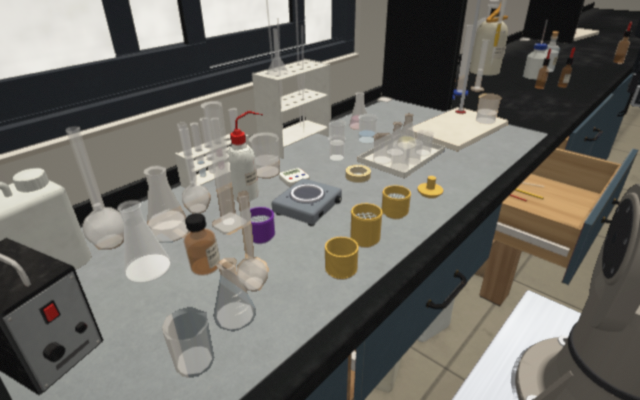

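Candidates in the top view:
- Pan: solid floor, (266,278).
- Coarse sieve: open grid and tall, (316,266).
- Fine sieve: dense cloth, (375,260). The purple look-alike to avoid is at (252,187).
- Lid: (433,264). The tape roll, also tan and round, is at (408,181).
- Seat: (321,184).

I'll check these in a close crop.

```bash
python3 - <<'E'
from h import *
a=cv2.imread('pics/top0.png'); c=cv2.resize(a[150:300,240:455],None,fx=3.7,fy=3.7,interpolation=cv2.INTER_CUBIC); cv2.imwrite('pics/c1.png',c); print(c.shape)
E
```

```text
(555, 796, 3)
```

View pics/c1.png

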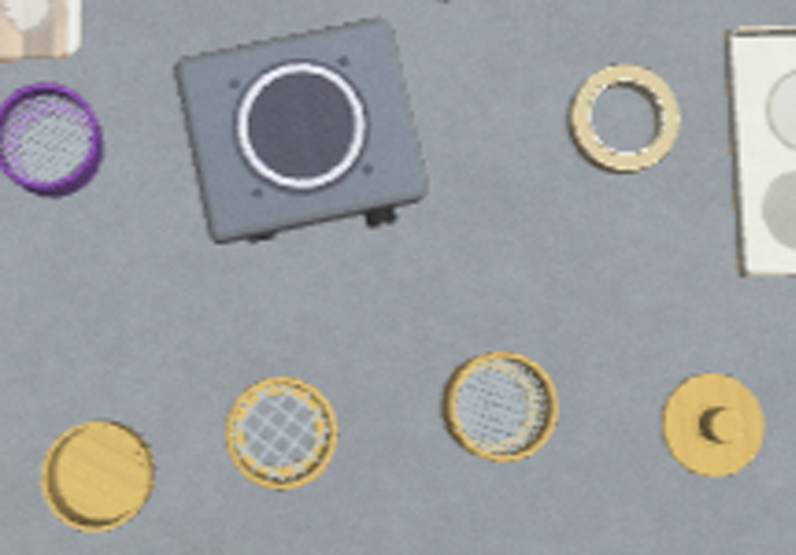

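The choices hold: pan (crop 98,476), open-grid coarse sieve (283,432), dense fine sieve (500,406), lid with knob (713,425) and seat ring (302,125). Next I'll fit model silhouettes in both views to get positions.

```bash
cat >> h.py <<'E'
from scipy.optimize import minimize
def circ(x,y,z,r): t=np.linspace(0,2*np.pi,60,endpoint=False); return np.c_[x+r*np.cos(t),y+r*np.sin(t),np.full(60,z)]
def fit(d,mask,prof,x0,S=8):
    # prof: list of (z,r); distance-transform-free IoU of convex hull vs mask
    m=cv2.resize(mask,None,fx=S,fy=S,interpolation=cv2.INTER_LINEAR)>127
    def f(p):
        q=np.array([proj(d,c) for z,r in prof for c in circ(p[0],p[1],z,r)])
        h=cv2.convexHull(((q+.5)*S).astype(np.int32)); k=np.zeros(m.shape,np.uint8); cv2.fillConvexPoly(k,h,1); k=k>0
        return -(k&m).sum()/(k|m).sum()
    r=minimize(f,x0,method='Nelder-Mead',options=dict(initial_simplex=[x0,[x0[0]+.006,x0[1]],[x0[0],x0[1]+.006]],xatol=2e-4,fatol=1e-4)); return r.x,-r.fun
def brass(d,u,v,lo=(12,90,60),hi=(32,255,255)):
    hsv=cv2.cvtColor(d['pixels'],cv2.COLOR_RGB2HSV); m=cv2.inRange(hsv,lo,hi)
    m=cv2.morphologyEx(m,cv2.MORPH_CLOSE,np.ones((3,3)))
    cs,_=cv2.findContours(m,cv2.RETR_EXTERNAL,cv2.CHAIN_APPROX_NONE)
    c=min((c for c in cs if cv2.contourArea(c)>60),key=lambda c:np.hypot(*(cv2.boundingRect(c)[0]+cv2.boundingRect(c)[2]/2-u,cv2.boundingRect(c)[1]+cv2.boundingRect(c)[3]/2-v)))
    k=np.zeros(m.shape,np.uint8); cv2.fillPoly(k,[cv2.convexHull(c)],255); return k
PROF=dict(pan=[(0,.025),(.006,.03),(.056,.03)],fine=[(0,.0225),(.008,.03),(.056,.03)],coarse=[(0,.0225),(.008,.03),(.072,.03)])
E
python3 - <<'E'
from h import *
t=load('top0'); s=load('scene0')
P=dict(pan=((266,278),(341,257)),coarse=((316,266),(366,224)),fine=((375,260),(396,200)))
for n,(a,b) in P.items():
    for d,uv in ((t,a),(s,b)):
        g=ray(d,*uv,.03)[:2]
        for pr in (n,'fine','coarse'): print(n,uv,pr,*fit(d,brass(d,*uv),PROF[pr],list(g)))
d=t; k=brass(t,433,264); print('lid top',fit(t,k,[(.008,.03),(.014,.03)],list(ray(t,433,264,.014)[:2])))
k=brass(s,430,187); print('lid scene',fit(s,k,[(.008,.03),(.014,.03),(.044,.01)],list(ray(s,430,187,.02)[:2])))
for d,uv in ((t,(321.6,183.8)),(s,(308,193))):
    g=cv2.cvtColor(d['pixels'],cv2.COLOR_RGB2GRAY); x,y=map(int,uv); w=np.zeros_like(g); w[y-25:y+25,x-30:x+30]=1
    m=((g>165)&(w>0)).astype(np.uint8)*255; c=max(cv2.findContours(m,0,1)[0],key=cv2.contourArea); k=np.zeros_like(g); cv2.fillPoly(k,[cv2.convexHull(c)],255)
    print('seat',fit(d,k,[(.042,.0365)],list(ray(d,*uv,.042)[:2])),fit(d,k,[(.042,.0315)],list(ray(d,*uv,.042)[:2])))
print('tape',ray(t,408,181,.019),'timer',ray(t,353,133,.018),'purple',ray(t,252,187,.05),'bottlecap',ray(t,182,180,.111))
print('box',[ray(t,240+u/3.7,150+v/3.7,.036)[:2].round(3) for u,v in ((178,60),(383,18),(428,195),(215,242))])
E
```

```text
pan (266, 278) pan [0.42303284 0.01325101] 0.9567722739083061
pan (266, 278) fine [0.42308512 0.01334046] 0.9580465077233042
pan (266, 278) coarse [0.42352046 0.01152023] 0.9155487926961118
pan (341, 257) pan [0.42464701 0.00908077] 0.293805696594871
pan (341, 257) fine [0.42355145 0.01050477] 0.28794233195687086
pan (341, 257) coarse [0.41995224 0.00749687] 0.3340428783124438
coarse (316, 266) coarse [ 0.44446527 -0.0891857 ] 0.9731960973517744
coarse (316, 266) fine [ 0.44419464 -0.08969914] 0.9547537723204634
coarse (316, 266) coarse [ 0.44446527 -0.0891857 ] 0.9731960973517744
coarse (366, 224) coarse [0.42060864 0.00657834] 0.33415849507570505
coarse (366, 224) fine [0.42344914 0.01098722] 0.2881372942593336
coarse (366, 224) coarse [0.42060864 0.00657834] 0.33415849507570505
fine (375, 260) fine [ 0.45516549 -0.21374663] 0.9554084436672495
fine (375, 260) fine [ 0.45516549 -0.21374663] 0.9554084436672495
fine (375, 260) coarse [ 0.45527327 -0.21116743] 0.9114300924739239
fine (396, 200) fine [ 0.45871317 -0.22317347] -0.0
fine (396, 200) fine [ 0.45871317 -0.22317347] -0.0
fine (396, 200) coarse [ 0.45871317 -0.22317347] -0.0
lid top (array([ 0.44066085, -0.34158202]), np.float64(0.9513900859415401))
lid scene (array([ 0.44027881, -0.34309192]), np.float64(0.932736095558044))
seat (array([ 0.61810939, -0.10571727]), np.float64(0.9778557517963871)) (array([ 0.61770145, -0.1020405 ]), np.float64(0.7414061442685073))
seat (array([ 0.61812872, -0.10726354]), np.float64(0.9087939195946396)) (array([ 0.61305163, -0.10411202]), np.float64(0.6890941219617911))
tape [ 0.62287839 -0.29764798  0.019     ] timer [ 0.73381661 -0.1807938   0.018     ] purple [0.61241395 0.03947458 0.05      ] bottlecap [0.6196996  0.16813128 0.111     ]
box [array([ 0.658, -0.036]), array([ 0.681, -0.156]), array([ 0.576, -0.179]), array([ 0.552, -0.056])]
```

Emit:
{"api": "servo_tool", "payload": {
  "steps": [0,0,0,0.12,1,0,0,0,0.126,1,30,-25,0,0,1,30,-25,0,0,1,30,-25,0,0,1,30,-25,0,0,1,30,-25,0,0,1,30,-25,0,0,1,30,-25,0,0,1,30,-25,0,0,1]
}}

```text
t: 0.98
position: [0.3746, -0.3317, 0.2312]
ee_rot: [-3.142, -0.001, 0.0]
contact_force: [0.8, 0.0, 0.1]
opening: 0.0854
grasp_force: 0.0
```

Emit:
{"api": "servo_tool", "payload": {
  "steps": [5.4,-38.3,8,0,1,5.4,-38.3,8,0,1,5.4,-38.3,8,0,1,5.4,-38.3,8,0,1,5.4,-38.3,8,0,1,5.4,-38.3,8,0,1,5.4,-38.3,8,0,1,5.4,-38.3,8,0,1,5,-38.3,8,0,1,0,0,0,0,1]
}}

```text
t: 1.82
position: [0.4206, 0.0209, 0.1583]
ee_rot: [-3.136, -0.023, 0.002]
contact_force: [-0.2, 0.0, -0.5]
opening: 0.0858
grasp_force: 0.0
```

```bash
python3 - <<'E'
from h import *
d=snap('wrist','w1'); s=read_state(); print(s['position'],s['ee_rot'],proj(d,(.423,.013,.056)),proj(d,(.393,.013,.056)),proj(d,(.423,.043,.056)))
a=d['pixels'].copy()[...,::-1].copy()
for z,r in ((.056,.03),(.056,.027)): cv2.polylines(a,[np.int32([proj(d,p)*16 for p in circ(.423,.0132,z,r)])],True,(0,0,255),1,cv2.LINE_AA,4)
cv2.imwrite('pics/w1o.png',a)
E
```

```text
[0.42077644 0.01640537 0.15863699] [-3.13947965e+00 -1.71177547e-02  2.48222417e-03] [334.39457001 196.12894845] [333.60296761 227.68357773] [300.6944524  195.60138804]
```

View pics/w1o.png

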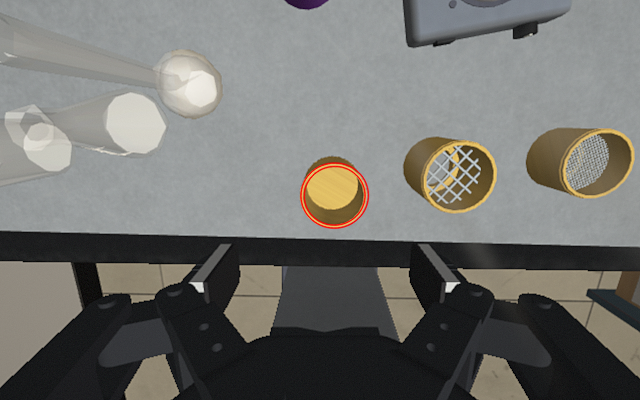

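The overlaid circle sits on the pan's rim at (334,196), so the position is confirmed. Descending.

Emit:
{"api": "servo_tool", "payload": {
  "steps": [0,0,0,0,1,0,0,15,0,1,0,0,20,0,1,0,0,20,0,1,0,0,20,0,1,0,0,15,0,1,0,0,10,0,1,0,0,0,0,1,0,0,0,0,1,0,0,0,0,1]
}}

```text
t: 2.7
position: [0.4224, 0.0104, 0.06]
ee_rot: [3.141, -0.002, 0.002]
contact_force: [0.2, -0.6, -0.5]
opening: 0.0853
grasp_force: 0.0
```

Emit:
{"api": "servo_tool", "payload": {
  "steps": [0.6,-2.5,14,0,1,0,0,14,0,1,0,0,13,0,1,0,0,0,0,1,0,0,0,0,0.75,0,0,0,0,0.6,0,0,0,0,0.5,0,0,0,0,0.4,0,0,0,0,0.4,0,0,0,0,0.4]
}}

```text
t: 3.53
position: [0.4234, 0.0138, 0.02]
ee_rot: [3.141, 0.001, 0.004]
contact_force: [-1.4, -0.7, 5.2]
opening: 0.0591
grasp_force: 63.7
```

Emit:
{"api": "servo_tool", "payload": {
  "steps": [0,0,-10,0,0.4,0,0,-25,0,0.4,0,0,-25,0,0.4,0,0,-20,0,0.4,25,15,0,0,0.4,35,22,0,0,0.4,35,22,0,0,0.4,35,22,0,0,0.4,35,22,0,0,0.4,20,12,0,0,0.4]
}}

```text
t: 4.37
position: [0.611, -0.1054, 0.0996]
ee_rot: [3.139, -0.005, 0.007]
contact_force: [0.8, -0.5, -0.8]
opening: 0.0592
grasp_force: 64.7
```

Emit:
{"api": "servo_tool", "payload": {
  "steps": [9,4,0,0,0.4,0,0,0,0,0.4,0,0,0,0,0.4,0,0,0,0,0.4,0,0,0,0,0.4,0,0,0,0,0.4,0,0,0,0,0.4,0,0,0,0,0.4,0,0,0,0,0.4,0,0,0,0,0.4]
}}

```text
t: 5.2
position: [0.6162, -0.1048, 0.0984]
ee_rot: [3.141, 0.002, -0.0]
contact_force: [0.5, 0.5, -1.4]
opening: 0.0587
grasp_force: 64.7
```

```bash
python3 - <<'E'
from h import *
d=snap('wrist','w2'); e=snap('scene','s2'); s=read_state(); p=s['position'];print(p,s['ee_rot'],s['opening'])
z=p[2]-.02
out=[]
for d in (d,e):
    a=d['pixels'][...,::-1].copy()
    for q in [circ(p[0],p[1],z+.056,.03)]: cv2.polylines(a,[np.int32([proj(d,c)*16 for c in q])],True,(0,0,255),1,cv2.LINE_AA,4)
    cv2.polylines(a,[np.int32([proj(d,c)*16 for c in circ(.618,-.106,.042,.0365)])],True,(0,255,0),1,cv2.LINE_AA,4)
    cx,cy=proj(d,(.618,-.106,.08)).astype(int); out.append(cv2.resize(a[max(cy-80,0):cy+80,cx-80:cx+80],(400,400),interpolation=2))
cv2.imwrite('pics/c2.png',np.hstack(out))
E
```

```text
[ 0.61623621 -0.10487557  0.09826623] [ 3.14156868e+00  1.34086997e-03 -1.54020901e-04] 0.05915589579215764
```

View pics/c2.png

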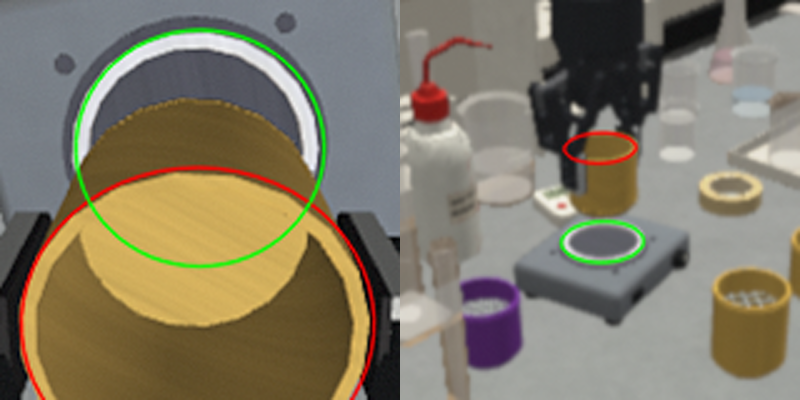

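The pan in the grip and the seat ring both match their overlays (green ring at crop (200,148), red rim at (198,325)). Lowering.

Emit:
{"api": "servo_tool", "payload": {
  "steps": [1.8,1.1,0,0,0.4,0,0,10,0,0.4,0,0,10,0,0.4,0,0,6,0,0.4,0,0,5,0,0.4,0,0,4,0,0.4,0,0,4,0,0.4,0,0,3,0,0.4,0,0,0,0,0.4,0,0,0,0,0.4]
}}

```text
t: 6.13
position: [0.6184, -0.1059, 0.0565]
ee_rot: [3.141, 0.001, 0.001]
contact_force: [-0.3, 0.1, -0.9]
opening: 0.059
grasp_force: 64.8
```

Emit:
{"api": "servo_tool", "payload": {
  "steps": [0,0,0.5,0,0.4,0,0,0,0,0.65,0,0,0,0,0.75,0,0,0,0,1,0,0,0,0,1,0,0,-10,0,1,0,0,-25,0,1,0,0,-25,0,1,0,0,-25,0,1,0,0,-15,0,1]
}}

```text
t: 6.97
position: [0.6198, -0.1059, 0.1599]
ee_rot: [3.141, 0.001, 0.008]
contact_force: [0.9, 0.7, 0.2]
opening: 0.0854
grasp_force: 0.0
```

```bash
cat >> h.py <<'E'
def ov(f,circs,box,c=(0,0,255)):
    d=load(f); a=d['pixels'][...,::-1].copy()
    for k in circs: cv2.polylines(a,[np.int32([proj(d,q)*16 for q in circ(*k)])],True,c,1,cv2.LINE_AA,4)
    x,y=proj(d,box).astype(int); x=np.clip(x,60,580); y=np.clip(y,60,340)
    return cv2.resize(a[y-60:y+60,x-60:x+60],(400,400),interpolation=2)
E
python3 - <<'E'
from h import *
d=snap('wrist','w3'); snap('scene','s3')
S=(.618,-.106)
cv2.imwrite('pics/c3.png',np.hstack([ov(f,[(*S,.092,.03)],(*S,.08)) for f in('w3','s3')]))
# fine via wrist + scene fits
print(fit(d:=load('s3'),brass(d,396,200),PROF['fine'],[.455,-.213]))
for u,v in ((396,200),(366,224)):
    k=brass(d,u,v); print(cv2.boundingRect(k))
E
```

```text
(array([ 0.44637673, -0.09494173]), np.float64(0.4126304455337077))
(351, 186, 60, 61)
(351, 186, 60, 61)
```

View pics/c3.png

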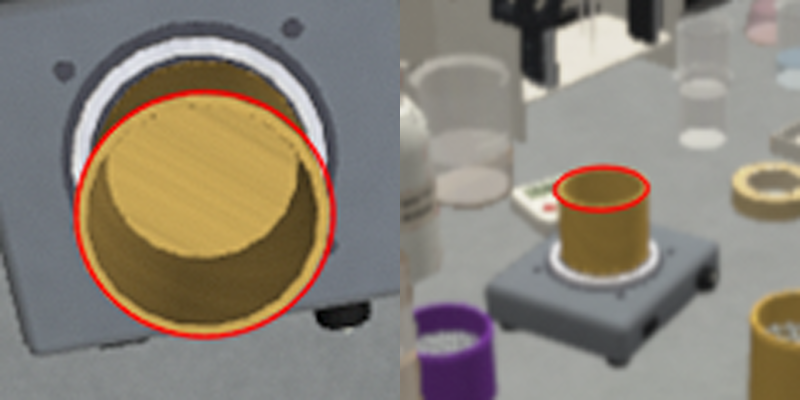

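The pan is home and upright: its rim matches the overlay at crop (205,213) and (601,189). Now for the fine sieve.

Emit:
{"api": "servo_tool", "payload": {
  "steps": [-20,12,0,0,1,-32,21,0,0,1,-32,21,0,0,1,-32,21,10,0,1,-32,21,15,0,1,-16,12,10,0,1,0,0,0,0,1,0,0,0,0,1,0,0,0,0,1,0,0,0,0,1]
}}

```text
t: 7.9
position: [0.4558, -0.2128, 0.1212]
ee_rot: [-3.141, -0.005, -0.003]
contact_force: [0.1, -0.9, 0.1]
opening: 0.0858
grasp_force: 0.0
```

```bash
python3 - <<'E'
from h import *
d=snap('wrist','w4'); print(read_state()['position'])
F=(.4552,-.2137)
cv2.imwrite('pics/c4.png',np.hstack([ov('w4',[(*F,.056,.03)],(*F,.056)),ov('s3',[(*F,.056,.03),(.4445,-.0892,.072,.03)],(.45,-.15,.056))]))
E
```

```text
[ 0.45589442 -0.21279773  0.12128682]
```

View pics/c4.png

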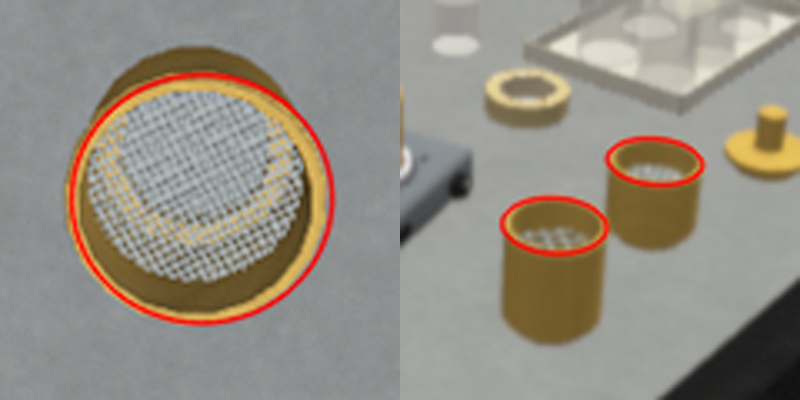

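The dense cloth confirms this is the fine sieve. Its rim centre is about 1.4 mm toward +y of the overlay (crop 197,198), and the TCP is already aligned with it. Descend and grip.

Emit:
{"api": "servo_tool", "payload": {
  "steps": [0,0,20,0,1,0,0,25,0,1,0,0,25,0,1,0,0,15,0,1,0,0,10,0,1,0,0,6,0,1,0,0,0,0,1,0,0,0,0,0.75,0,0,0,0,0.6,0,0,0,0,0.4]
}}

```text
t: 8.78
position: [0.4559, -0.2144, 0.0216]
ee_rot: [3.14, 0.002, 0.005]
contact_force: [0.4, -0.8, -1.2]
opening: 0.0584
grasp_force: 64.3
```

Emit:
{"api": "servo_tool", "payload": {
  "steps": [0,0,0,0,0.4,0,0,0,0,0.4,0,0,0,0,0.4,0,0,-10,0,0.4,0,0,-25,0,0.4,0,0,-25,0,0.4,0,0,-25,0,0.4,0,0,-25,0,0.4,0,0,-20,0,0.4,0,0,0,0,0.4]
}}

```text
t: 9.62
position: [0.4571, -0.2154, 0.1547]
ee_rot: [3.137, 0.001, 0.013]
contact_force: [1.0, -1.3, -1.6]
opening: 0.0586
grasp_force: 64.8
```

Emit:
{"api": "servo_tool", "payload": {
  "steps": [15,-10,0,0,0.4,32,-21,0,0,0.4,32,-21,0,0,0.4,32,-21,0,0,0.4,32,-21,0,0,0.4,15,-11,0,0,0.4,4,-3,0,0,0.4,0,0,0,0,0.4,0,0,0,0,0.4,0,0,0,0,0.4]
}}

```text
t: 10.45
position: [0.6144, -0.1084, 0.1491]
ee_rot: [3.14, -0.003, -0.004]
contact_force: [0.2, 0.3, -1.9]
opening: 0.0586
grasp_force: 64.7
```

```bash
python3 - <<'E'
from h import *
snap('wrist','w5'); snap('scene','s5'); s=read_state(); p=s['position']; print(p,s['ee_rot'])
C=(p[0],p[1],p[2]+.0345,.03)
cv2.imwrite('pics/c5.png',np.hstack([ov('w5',[C],C[:3]),ov('s5',[C,(.618,-.106,.092,.03)],C[:3])]))
E
```

```text
[ 0.61477932 -0.1082154   0.14971089] [ 3.14009716e+00 -3.26578140e-03 -1.92828240e-03]
```

View pics/c5.png

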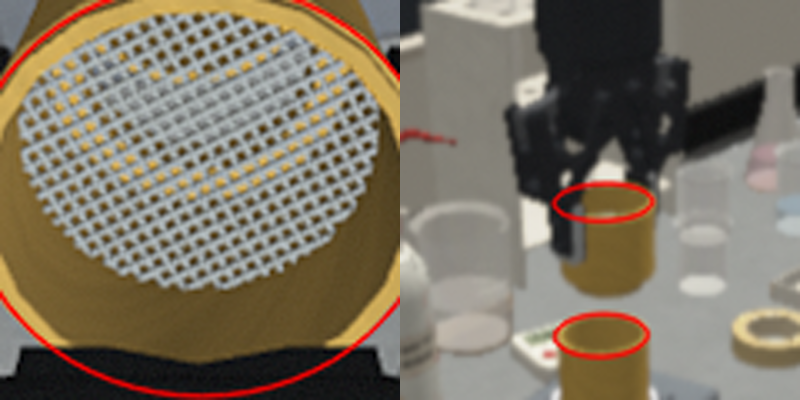

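The sieve is held upright over the pan, with rims at crop (605,202) and (601,335). Correct the offset and lower.

Emit:
{"api": "servo_tool", "payload": {
  "steps": [3.4,-2.2,0,0,0.4,0,0,0,0,0.4,0,0,14,0,0.4,0,0,10,0,0.4,0,0,6,0,0.4,0,0,5,0,0.4,0,0,4,0,0.4,0,0,3,0,0.4,0,0,2,0,0.4,0,0,0,0,0.4]
}}

```text
t: 11.38
position: [0.6197, -0.1039, 0.106]
ee_rot: [3.141, 0.001, 0.001]
contact_force: [0.9, 0.5, -0.7]
opening: 0.0589
grasp_force: 64.9
```

Emit:
{"api": "servo_tool", "payload": {
  "steps": [-1.3,2,0,0,0.4,0,0,0,0,0.4,0,0,0.6,0,0.4,0,0,0,0,0.65,0,0,0,0,0.75,0,0,0,0,1,0,0,0,0,1,0,0,-15,0,1,0,0,-30,0,1,0,0,-30,0,1]
}}

```text
t: 12.22
position: [0.617, -0.1055, 0.1796]
ee_rot: [-3.141, -0.002, 0.006]
contact_force: [-0.3, 0.4, 0.2]
opening: 0.0852
grasp_force: 0.0
```

Emit:
{"api": "servo_tool", "payload": {
  "steps": [0,0,-15,0,1,-25,0,0,0,1,-38,4,0,0,1,-38,-4,0,0,1,-38,-8,10,0,1,-25,-6,20,0,1,-9.5,-3,20,0,1,0,0,10,0,1,0,0,0,0,1,0,0,0,0,1]
}}

```text
t: 13.05
position: [0.4461, -0.0891, 0.1356]
ee_rot: [-3.141, -0.002, -0.002]
contact_force: [-0.2, 0.8, 0.9]
opening: 0.0857
grasp_force: 0.0
```

```bash
python3 - <<'E'
from h import *
snap('wrist','w6'); snap('scene','s6'); s=read_state(); p=s['position']; print(p,s['ee_rot'])
C=(.4445,-.0892,.072,.03); S=(.618,-.106,.14,.03)
cv2.imwrite('pics/c6.png',np.hstack([ov('w6',[C],C[:3]),ov('s6',[S,(.618,-.106,.092,.03)],S[:3])]))
E
```

```text
[ 0.44709671 -0.08914159  0.13633671] [-3.14155673e+00 -1.38248630e-03 -5.15210248e-03]
```

View pics/c6.png

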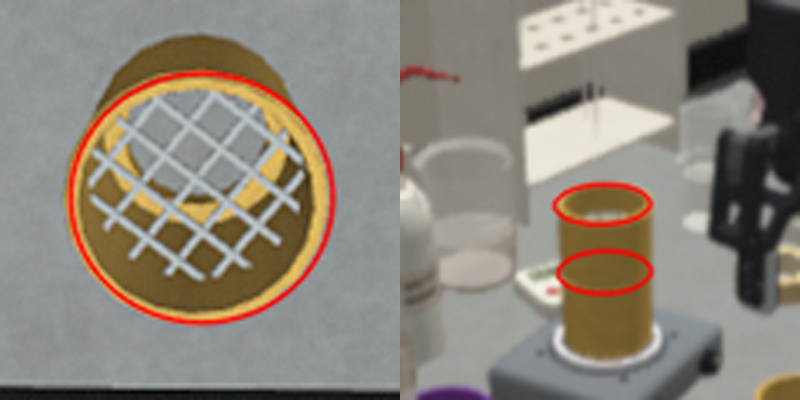

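The fine sieve is home (rim at crop (601,205) matches z 0.14). The coarse sieve matches its overlay at (202,198). Grip it.

Emit:
{"api": "servo_tool", "payload": {
  "steps": [-2,0,20,0,1,0,0,25,0,1,0,0,25,0,1,0,0,18,0,1,0,0,13,0,1,0,0,6,0,1,0,0,0,0,1,0,0,0,0,0.75,0,0,0,0,0.6,0,0,0,0,0.4]
}}

```text
t: 13.98
position: [0.4447, -0.0892, 0.0298]
ee_rot: [3.141, 0.001, 0.006]
contact_force: [-0.9, 0.3, -1.2]
opening: 0.0578
grasp_force: 64.1
```

Emit:
{"api": "servo_tool", "payload": {
  "steps": [0,0,0,0,0.4,0,0,0,0,0.4,0,0,0,0,0.4,0,0,-15,0,0.4,0,0,-30,0,0.4,0,0,-35,0,0.4,0,0,-35,0,0.4,0,0,-35,0,0.4,0,0,-20,0,0.4,0,0,0,0,0.4]
}}

```text
t: 14.82
position: [0.4459, -0.0894, 0.2032]
ee_rot: [3.139, 0.001, 0.016]
contact_force: [0.2, 0.1, -0.6]
opening: 0.058
grasp_force: 64.6
```

Emit:
{"api": "servo_tool", "payload": {
  "steps": [15,1,0,0,0.4,32,3,0,0,0.4,32,3,0,0,0.4,32,3,0,0,0.4,32,4,0,0,0.4,22,2,0,0,0.4,8,1,0,0,0.4,0,0,0,0,0.4,0,0,0,0,0.4,0,0,0,0,0.4]
}}

```text
t: 15.65
position: [0.6142, -0.1056, 0.1972]
ee_rot: [-3.141, -0.002, 0.004]
contact_force: [-1.1, -0.1, -0.6]
opening: 0.058
grasp_force: 64.5
```

```bash
python3 - <<'E'
from h import *
snap('scene','s7'); s=read_state(); p=s['position']; print(p,s['ee_rot'])
C=(p[0],p[1],p[2]+.0425,.03)
cv2.imwrite('pics/c7.png',np.hstack([ov('s7',[C,(.618,-.106,.14,.03)],C[:3])]))
E
```

```text
[ 0.61433664 -0.10569519  0.19768521] [ 3.14144158e+00  1.60513469e-03 -3.09331197e-03]
```

View pics/c7.png

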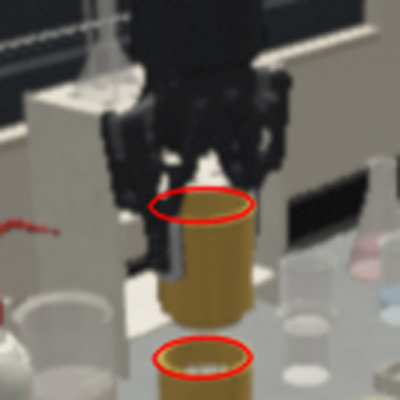

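The coarse sieve is held upright, rim at (201,205), above the fine sieve's rim at (203,358). Lowering.

Emit:
{"api": "servo_tool", "payload": {
  "steps": [3.6,0,0,0,0.4,0,0,0,0,0.4,0,0,10,0,0.4,0,0,8,0,0.4,0,0,5,0,0.4,0,0,4,0,0.4,0,0,4,0,0.4,0,0,3,0,0.4,0,0,0,0,0.4,0,0,0,0,0.4]
}}

```text
t: 16.53
position: [0.6193, -0.1058, 0.1641]
ee_rot: [3.142, 0.002, -0.0]
contact_force: [-0.8, -0.2, -0.2]
opening: 0.0573
grasp_force: 64.5
```

Emit:
{"api": "servo_tool", "payload": {
  "steps": [-1,0,1,0,0.4,0,0,1,0,0.4,0,0,0.8,0,0.4,0,0,0,0,0.4,0,0,0,0,0.4,0,0,0,0,0.4,0,0,0,0,0.4,0,0,0,0,0.4,0,0,0,0,0.4,0,0,0,0,0.4]
}}

```text
t: 17.37
position: [0.6186, -0.1058, 0.1619]
ee_rot: [3.141, 0.001, 0.002]
contact_force: [-0.6, 0.2, 2.2]
opening: 0.0581
grasp_force: 64.7
```

Emit:
{"api": "servo_tool", "payload": {
  "steps": [0,0,0,0,0.65,0,0,0,0,0.75,0,0,0,0,1,0,0,0,0,1,0,0,-15,0,1,0,0,-30,0,1,0,0,-35,0,1,0,0,-20,0,1,-20,20,0,0,1,-25,32,0,0,1]
}}

```text
t: 18.2
position: [0.5759, -0.1519, 0.2632]
ee_rot: [-3.138, -0.018, -0.009]
contact_force: [0.2, -0.3, -0.5]
opening: 0.0854
grasp_force: 0.0
```

Emit:
{"api": "servo_tool", "payload": {
  "steps": [-25,33,0,0,1,-25,33,20,0,1,-25,33,20,0,1,-25,33,30,0,1,-22,32,30,0,1,-10,20,30,0,1,0,0,30,0,1,0,0,0,0,1,0,0,0,0,1,0,0,0,0,1]
}}

```text
t: 19.03
position: [0.4562, -0.3238, 0.1169]
ee_rot: [3.141, 0.005, 0.004]
contact_force: [1.1, 0.1, 1.0]
opening: 0.0852
grasp_force: 0.0
```

```bash
python3 - <<'E'
from h import *
snap('wrist','w8'); snap('scene','s8'); s=read_state(); p=s['position']; print(p,s['ee_rot'])
L=(.4405,-.342); S=(.618,-.106,.204,.03)
cv2.imwrite('pics/c8.png',np.hstack([ov('w8',[(*L,.014,.03),(*L,.044,.01)],(*L,.03)),ov('s8',[S,(.618,-.106,.14,.03)],S[:3])]))
E
```

```text
[ 0.45685768 -0.32424376  0.11778775] [3.13947594 0.0057809  0.00708227]
```

View pics/c8.png

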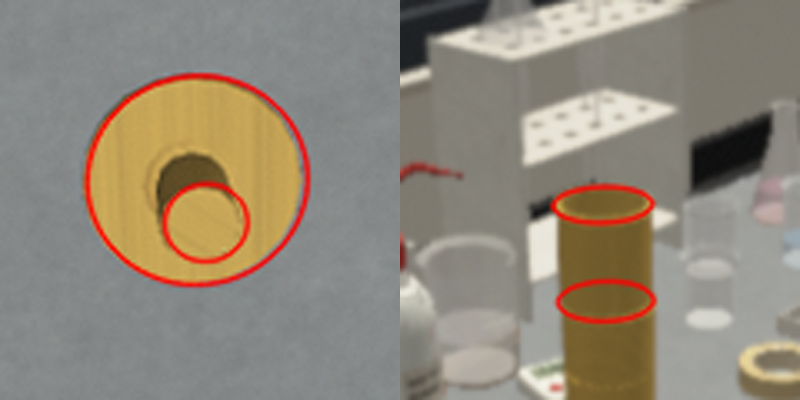

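The coarse sieve is home (rim at crop (602,205) matches z 0.204). The lid and knob match their overlay at (195,180) and (206,222). Grip the knob.

Emit:
{"api": "servo_tool", "payload": {
  "steps": [-16,17,0,0,1,0,0,20,0,1,0,0,20,0,1,0,0,20,0,1,0,0,15,0,1,0,0,8,0,1,0,0,0,0,1,0,0,0,0,1,0,0,0,0,1,0,0,0,0,1]
}}

```text
t: 19.97
position: [0.4394, -0.3424, 0.0338]
ee_rot: [3.14, 0.002, 0.004]
contact_force: [-0.3, -0.2, 1.3]
opening: 0.0852
grasp_force: 0.0
```

Emit:
{"api": "servo_tool", "payload": {
  "steps": [1,-0.8,6,0,0.8,0,0,6,0,0.6,0,0,0,0,0.45,0,0,0,0,0.35,0,0,0,0,0.25,0,0,0,0,0.15,0,0,0,0,0.05,0,0,0,0,0,0,0,0,0,0,0,0,0,0,0]
}}

```text
t: 20.8
position: [0.4393, -0.3411, 0.0204]
ee_rot: [3.141, 0.001, 0.001]
contact_force: [0.2, -0.2, 0.9]
opening: 0.0182
grasp_force: 58.6
```

Emit:
{"api": "servo_tool", "payload": {
  "steps": [0,0,-10,0,0,0,0,-25,0,0,0,0,-25,0,0,0,0,-25,0,0,0,0,-25,0,0,0,0,-25,0,0,0,0,-25,0,0,0,0,-25,0,0,0,0,-25,0,0,0,0,-20,0,0]
}}

```text
t: 21.63
position: [0.4393, -0.3408, 0.253]
ee_rot: [3.14, 0.002, 0.003]
contact_force: [0.7, -0.5, -1.5]
opening: 0.0179
grasp_force: 58.7
```

Emit:
{"api": "servo_tool", "payload": {
  "steps": [12,-15,0,0,0,22,-29,0,0,0,24,-32,0,0,0,24,-32,0,0,0,24,-32,0,0,0,24,-32,0,0,0,24,-32,0,0,0,16,-20,0,0,0,7,-9,0,0,0,0,0,0,0,0]
}}

```text
t: 22.47
position: [0.6169, -0.1031, 0.2501]
ee_rot: [-3.139, -0.012, -0.0]
contact_force: [-0.6, -0.1, -1.3]
opening: 0.018
grasp_force: 58.7
```

Emit:
{"api": "servo_tool", "payload": {
  "steps": [0,0,0,0,0,0,0,0,0,0,0,0,0,0,0,0,0,0,0,0,0,0,0,0,0,0,0,0,0,0,0,0,0,0,0,0,0,0,0,0,0,0,0,0,0,0,0,0,0,0]
}}

```text
t: 23.3
position: [0.6159, -0.1078, 0.2502]
ee_rot: [-3.142, -0.002, 0.0]
contact_force: [0.9, -0.1, -2.0]
opening: 0.0176
grasp_force: 58.7
```

```bash
python3 - <<'E'
from h import *
snap('wrist','w9'); snap('scene','s9'); s=read_state(); p=s['position']; print(p,s['ee_rot'],s['opening'])
C=(p[0]+.001,p[1],p[2]-.0065,.03)
cv2.imwrite('pics/c9.png',np.hstack([ov('w9',[C],C[:3]),ov('s9',[C,(.618,-.106,.204,.03)],C[:3])]))
E
```

```text
[ 0.61594813 -0.10773235  0.25018205] [-3.14156997e+00 -1.59823506e-03  8.65475912e-05] 0.01776674498338476
```

View pics/c9.png

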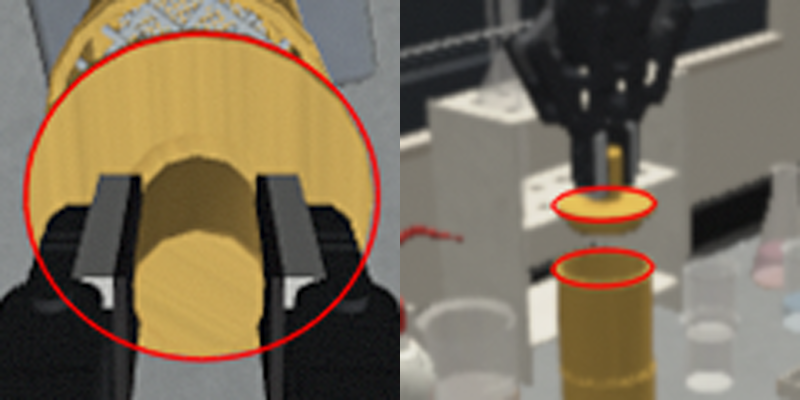

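The lid hangs level at crop (604,203) above the coarse rim (603,268). Lowering.

Emit:
{"api": "servo_tool", "payload": {
  "steps": [1,-1.6,0,0,0,0,0,0,0,0,0,0,9,0,0,0,0,8,0,0,0,0,5,0,0,0,0,4,0,0,0,0,4,0,0,0,0,3,0,0,0,0,0,0,0,0,0,0,0,0]
}}

```text
t: 24.23
position: [0.617, -0.1062, 0.2173]
ee_rot: [3.142, 0.001, 0.0]
contact_force: [-0.2, 0.2, -0.9]
opening: 0.0179
grasp_force: 59.1
```

Emit:
{"api": "servo_tool", "payload": {
  "steps": [0,0,0.8,0,0,0,0,0,0,0,0,0,0,0,0,0,0,0,0,0.35,0,0,0,0,0.5,0,0,0,0,0.6,0,0,0,0,0.6,0,0,-5,0,0.6,0,0,-20,0,0.6,0,0,-25,0,0.6]
}}

```text
t: 25.07
position: [0.6155, -0.1063, 0.2651]
ee_rot: [-3.141, -0.001, 0.008]
contact_force: [0.7, -1.0, 0.8]
opening: 0.051
grasp_force: 0.0
```

Emit:
{"api": "servo_tool", "payload": {
  "steps": [0,0,-25,0,0.6,-10,5,-10,0,0.6,-20,10,0,0,0.6,-20,10,0,0,0.6,-10,5,0,0,0.6,0,0,0,0,0.6,0,0,0,0,0.6,0,0,0,0,0.6,0,0,0,0,0.6,0,0,0,0,0.6]
}}

```text
t: 25.9
position: [0.5575, -0.1354, 0.3011]
ee_rot: [-3.141, -0.004, 0.0]
contact_force: [0.8, 0.5, -0.6]
opening: 0.0514
grasp_force: 0.0
```

```bash
python3 - <<'E'
from h import *
snap('top','t10'); snap('scene','s10'); s=read_state(); print(s['position'],s['contact_force'])
S=(.618,-.106)
d=load('s10'); a=d['pixels'][...,::-1].copy()
for z,r in ((.092,.03),(.14,.03),(.204,.03),(.210,.03),(.240,.01)): cv2.polylines(a,[np.int32([proj(d,q)*16 for q in circ(*S,z,r)])],True,(0,0,255),1,cv2.LINE_AA,4)
x,y=proj(d,(*S,.14)).astype(int); b=cv2.resize(a[y-90:y+90,x-60:x+60],(400,600),interpolation=2)
e=cv2.resize(d['pixels'][y-90:y+90,x-60:x+60,::-1],(400,600),interpolation=2)
cv2.imwrite('pics/c10.png',np.hstack([b,e]))
E
```

```text
[ 0.55736881 -0.13568145  0.30110586] [-0.15395479  0.03819192  0.0065856 ]
```

View pics/c10.png

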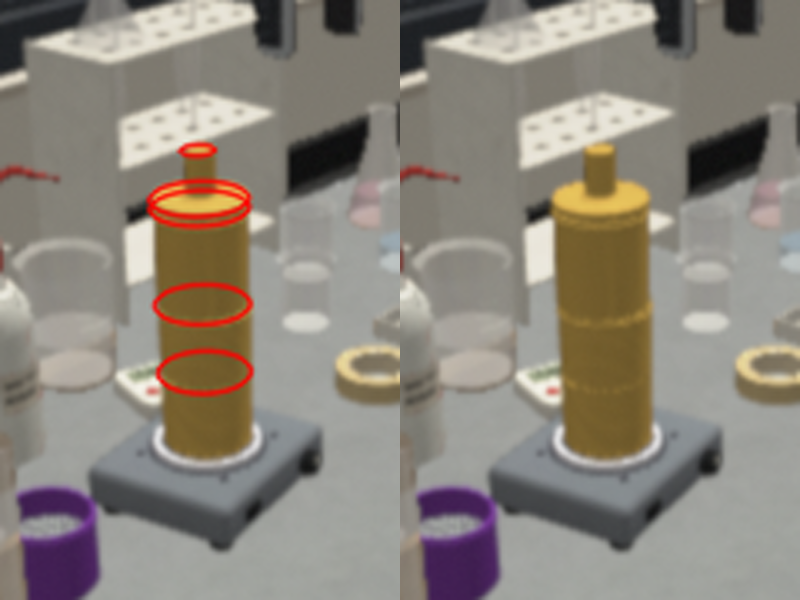

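The stack is complete and upright. The joints, the disc and the knob top at crop (198,151) all match their home heights, and the gripper is clear. Handing in.

```bash
python3 -c "
from station import close_job; print(close_job())"
```

```text
the job is handed in; nothing more can be done
None
```

I built the sieve stack on the shaker (pan, fine sieve, coarse sieve, lid) and handed it in at about 26 s. The last picture shows every piece upright at its home height; the judge returned no verdict.

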